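# Find the hidden rail and stand the microscope over it

## Task

The grey cover panel of the low bench plinth floats on soft foam and is held up firmly only along one hidden cross rail. Press along the panel's long middle line with the closed fingers, gently (about 8 N; 30 N would crack it), until you feel the place where it does not give or tip, and keep pressing there, 6 to 10 N, for a second. Then lift the small microscope, set it down softly and upright wholly on the panel, its foot centred over the rail so that the panel stays level, let go, and leave everything else alone.

Things in the scene. Friction and masses are not known exactly. Their poses are not given: they have to be found in the camera images.
- plinth: Fixed low rectangular aluminium frame on the bench, 172 mm (its x) by 332 mm (its y), walls 12 mm thick, 56 mm high. Origin at the bench surface under its centre; x across the short side, y along the long side, z up. Place and yaw differ each time. Hidden inside, a rubber-capped cross rail runs parallel to its x, at an unknown place from -95 to +95 mm along its y.
- panel: Grey laminate cover panel in the frame, 140 (x) by 300 (y) by 10 mm. Origin at the centre of its underside; axes as the plinth's. At rest level, its top 60 mm above the bench, 4 mm proud of the frame. It can only sink and tip about its x, rocking over the hidden rail, and springs back when released. The rail supports it over nearly its whole width in x.
- panel_middle (a point): Middle of the panel's top at rest. Pressed with F newtons at d metres (along y) from the rail, the panel tips about F*d/12 rad and sinks under the finger about F*d*d/12 m plus the give of the rubber-capped rail: 0.3 mm slack and 0.2 mm per newton. So 8 N sinks it about 8.5 mm at d = 100 mm, 3.6 mm at 50 mm and only 2 mm, without tipping, over the rail.
- microscope: Loose inspection microscope, 0.55 to 0.85 kg, 150 mm tall, on the bench at the robot's right, any yaw. Dark round steel foot 72 mm across, 16 mm thick; bare column 22 mm in diameter on the foot's axis; white tube on its +x side and lamp housing on its -x, 45 to 108 mm high, reaching 48 mm out; knobs along its y at 85 mm. Origin: centre of the foot's underside; z up. Centre of mass on the axis.
- column_grip (a point): Place to grip the microscope's column from above: on the column's axis, 135 mm above the foot's underside. The column is bare from 108 to 150 mm.
- jar: Bystander: clear screw-capped sample jar, 42 mm in diameter, 70 mm tall, yellow cap. Origin at the centre of its underside.
- specimen_box: Bystander: flat clear plastic specimen box, 70 by 110 by 32 mm. Origin at the centre of its underside.
- dish: Bystander: shallow round glass dish, 90 mm across, 18 mm high. Origin at the centre of its underside.

How it is judged:
On the way, in this order (a step that is already met when the one before it is completed fails the run):
1. the fingers press the panel with more than 4.5 N over the rail, the panel staying level within 0.007 rad, for half a second (contact force between the fingers and panel above 4.5 N and angle between panel's own z axis and vertical below 0.007 rad), for 0.5 s.
2. the microscope is lifted clear of the bench (height (world z) of microscope above 0.03 m and contact force between microscope and the fingers above 1 N), for 0.1 s.
At the end, for the whole second after the job is handed in: Microscope released, at rest and upright (0.03 rad) on the panel, foot's centre within 34 mm of the panel's long middle line; the loaded panel level within 0.007 rad (foot within about 11 mm of the rail) (contact force between microscope and panel above 3 N and angle between panel's own z axis and vertical below 0.007 rad and angle between microscope's own z axis and vertical below 0.03 rad and x of microscope in the frame of plinth between -0.034 and 0.034 m and linear speed of microscope below 0.02 m/s); the robot touches nothing.
It fails at once if the fingers press the panel with more than 30 N (contact force between the fingers and panel above 30 N).
It fails at once if the microscope is banged or pushed on the panel with more than 40 N (contact force between microscope and panel above 40 N).
It fails at once if the microscope is tipped over (angle between microscope's own z axis and vertical above 0.6 rad).
It fails at once if the jar, the specimen box or the dish is moved more than 20 mm (distance of any of jar, specimen_box, dish from where it was at the start of the episode above 0.02 m).
It also fails if it takes over 72 s, if anything falls off the work surface, if the arm or the gripper's body presses on something with over 40 N, if the wrist force passes 120 N, or if a joint passes its speed limit or range.

## Robot

A 6-joint arm with a two-finger parallel gripper is mounted at the origin on the work surface. World frame = base frame: x ahead of the robot, y to its left, z up, the work surface at z = 0. Lengths are in m, angles in rad, forces in N, time in s.
With the tool pointing down it reaches from about 0.4 to 0.925 m from the base axis. Payload 3.4 kg.
Tool frame: the origin (TCP) lies midway between the tips of the shut fingers; the grasp point (between the pads) lies 19 mm behind it; z points along the fingers, x is the direction in which the jaws open and shut, and the axes are right-handed (so a half turn about z gives the same grasp; the last joint's range is limited). The gripper opens to 85 mm and grips with 20 to 120 N. Pads are 22 mm wide; open, the fingers measure 114 mm over their backs; the gripper's body (76 mm by 85 mm) begins 54 mm behind the grasp point. The pads swing forward as they close: fully open they stand 13 mm farther back than shut.
Start: joints at [1.073, 0.307, 1.506, -0, 1.328, -0.073], TCP at [0.236, 0.524, 0.231] pointing down, gripper open.
Joint ranges: [-3.12, 3.12], [-1.05, 2.28], [0.14, 2.33], [-1.42, 4.57], [0.1, 2.73], [-2.68, 2.68]. Speed limits (rad/s): [2.57, 2.57, 3.14, 3.14, 3.14, 3.14].

## Interface

Orientations are given as a unit quaternion [x, y, z, w].
In Python, from rig import r, imaging, hand_in gives the robot as it stands. The module is installed in compiled form; this text tells all that it offers.
- The arm moves only by the tool drive_tool, never from a script. Its argument "targets" is a list that holds one entry, the list of rows, each a list of 7 numbers: the shift along the world's x, y, z scaled (see below), then the turn, a rotation vector about the world's x, y, z scaled (see below), then the opening, from 0 (shut) to 1 (fully open). In form: [[[tx, ty, tz, rx, ry, rz, fingers], ...]]. A call has 1 to 10 rows; each row is the pose to reach, as a shift and turn from the pose commanded when the call began; what a row does not reach only later rows make up. The controller multiplies each number of a shift by 0.25 m and each number of a turn by 120 degrees. A row lasts 1/12 s, in which the tool goes at most 41.7 mm and 7.16 degrees, less where a joint would pass 70% of its speed; a pose out of reach is approached as far as the arm can. A call with a number of a shift or a turn outside -1 to 1 is refused whole. A call with a gripper value outside its range is refused whole. The fingers move at their own pace and stop on an object; "squeeze" is the grip in N (left out, the last holds). Time passes only in rows, so rows that repeat a pose let the fingers close. It gives the time, the measured TCP pose, the force and the opening at its end, in the units of the state.
- r.sense(): the state, without advancing time (a new reading comes with each control period).
- imaging.read_camera(name): name is "side" or "top"; returns a dict with "pixels" (400x640x3 uint8, red, green, blue), "fx", "fy", "cx", "cy" (pixels), "rvec" (rotation vector, rad) and "tvec" (3), from world to camera coordinates, as OpenCV has them. Camera axes: x right, y down, z forward; pixel columns grow to the right and rows downward; lengths in m; the calibration is good to about 2 mm. A picture is of the moment at which its call begins. There is no depth.
- hand_in(): hands the job in, once; it reports no verdict.
The state is a dict: "time_s": time; "joint_pos": joint angles; "qvel": joint speeds; "effort": joint torques, N m; "position": TCP position; "ee_rot": TCP orientation; "wrist_force": force on the tool from outside, world axes, zero at the start; "torque": the same for the moment, N m; "grip_width": finger opening in m.
Only numpy, scipy, OpenCV 4.12 (cv2) and the standard library are available. Lean on these libraries where they do the work, as an engineer would, in place of code of your own. Each camera call takes 0.05 s, during which the arm holds its last target. There are 200 camera calls.

## Working session

There is one attempt and no reset: what is moved stays moved. The work goes in short steps, Python scripts to look and compute and a tool call to move; the robot and the scene stay as the last step left them, time stands still between calls to the robot, and variables do not carry over. Pictures are saved under pics/ and viewed, about 8 in all and at most 12, crops included, and the job is handed in when it is done.

Besides the shell and the picture viewer there is one more tool, called after ">>>" as name(argument=value, ...) on one line, values as JSON. drive_tool: Moves the arm, as the interface text tells. Its arguments: {"type":"object","properties":{"targets":{"type":"array","items":{"type":"array","items":{"type":"array","items":{"type":"number"}}}},"squeeze":{"type":"number"}},"required":["targets"]}

```bash
mkdir -p pics; cat > h.py <<'E'
import numpy as np,cv2
from rig import r,imaging,hand_in
def cam(n,save=None):
    c=imaging.read_camera(n)
    if save: cv2.imwrite('pics/'+save,c['pixels'][:,:,::-1])
    return c
def ray(c,u,v,z):
    R,_=cv2.Rodrigues(np.array(c['rvec'],float)); t=np.array(c['tvec'],float).ravel()
    o=-R.T@t; d=R.T@np.array([(u-c['cx'])/c['fx'],(v-c['cy'])/c['fy'],1])
    return o+d*(z-o[2])/d[2]
def proj(c,P):
    R,_=cv2.Rodrigues(np.array(c['rvec'],float)); p=R@np.array(P)+np.array(c['tvec']).ravel()
    return c['fx']*p[0]/p[2]+c['cx'],c['fy']*p[1]/p[2]+c['cy']
E
python3 - <<'E'
from h import *
for n in('top','side'):
    c=cam(n,n+'0.png'); R,_=cv2.Rodrigues(np.array(c['rvec'],float)); print(n,c['fx'],-R.T@np.array(c['tvec']).ravel(),R.round(2).tolist())
s=r.sense();print(s)
E
```

```text
top 383.87197028048564 [0.40330814 0.02584992 1.29014873] [[-0.03, -1.0, 0.01], [-0.99, 0.03, -0.14], [0.14, -0.01, -0.99]]
side 493.18646471705335 [ 0.11839704 -0.78048395  1.03417392] [[0.85, -0.53, -0.02], [-0.39, -0.6, -0.7], [0.36, 0.6, -0.71]]
{'time_s': 0.1, 'joint_pos': array([ 1.07350886e+00,  3.07524726e-01,  1.50756423e+00, -8.17794321e-06,
        1.32841548e+00, -7.35368458e-02]), 'qvel': array([-0.00210142,  0.00094408, -0.00493864,  0.0013456 , -0.00109937,
       -0.00055262]), 'effort': array([ 7.22304994e-04, -4.58530533e+01, -2.52608353e+01, -3.28891801e-04,
        5.66704446e-03, -1.16460535e-05]), 'position': array([0.23616644, 0.52355616, 0.23044986]), 'ee_rot': array([ 8.39993791e-01,  5.42595169e-01, -8.36976147e-04,  4.61749004e-04]), 'wrist_force': array([-0.52161882,  0.11695536,  0.73347959]), 'torque': array([-0.01655734,  0.00051672,  0.02251232]), 'grip_width': 0.08551317798355301}
```

View pics/top0.png

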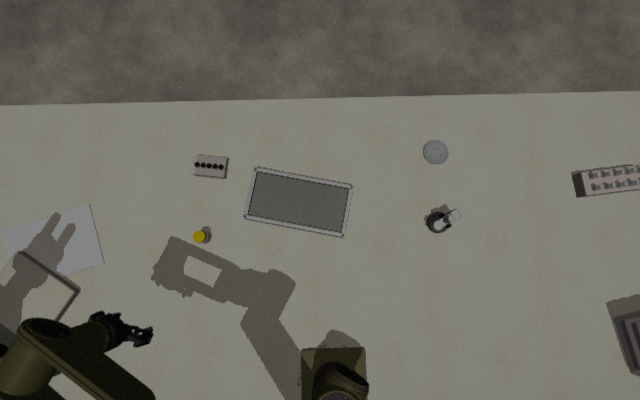

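View pics/side0.png

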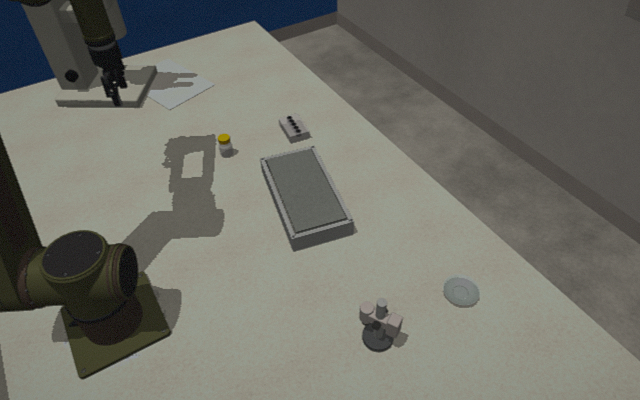

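The top view shows the plinth with corners at about (257,168), (352,185), (342,237) and (244,216), and the microscope near (440,220). The dish is at (435,152), the jar at (201,236) and the box at (210,166). In the side view the microscope column top is at about (381,301) and its foot at about (378,335).

```bash
python3 - <<'E'
from h import *
a=cam('top');b=cam('side')
p=a['pixels'];print(p[200,300],p[178,300],p[150,300],p[200,250])
A=cv2.resize(p[140:250,235:475],None,fx=3.3,fy=3.3,interpolation=cv2.INTER_CUBIC)[:,:,::-1]
B=cv2.resize(b['pixels'][260:370,320:500],None,fx=3.3,fy=3.3,interpolation=cv2.INTER_CUBIC)[:,:,::-1]
B=B[:,:A.shape[1]];B=np.pad(B,((0,0),(0,A.shape[1]-B.shape[1]),(0,0)))
cv2.imwrite('pics/c1.png',cv2.convertScaleAbs(np.vstack([A,B])[:600],alpha=1.6))
print(A.shape)
for n,c,seed in(('top',a,(300,200)),('side',b,(305,185))):
    im=cv2.GaussianBlur(c['pixels'],(3,3),0).copy();m=np.zeros((402,642),np.uint8)
    cv2.floodFill(im,m,seed,0,(14,)*3,(14,)*3,cv2.FLOODFILL_FIXED_RANGE|cv2.FLOODFILL_MASK_ONLY|(255<<8))
    m=cv2.morphologyEx(m[1:-1,1:-1],cv2.MORPH_CLOSE,np.ones((5,5)));m=cv2.morphologyEx(m,cv2.MORPH_OPEN,np.ones((5,5)))
    k=max(cv2.findContours(m,0,2)[0],key=cv2.contourArea)
    W=np.array([ray(c,*q,0.06)[:2] for q in k[:,0].astype(float)],np.float32)
    print(n,cv2.contourArea(k),cv2.minAreaRect(W), cv2.boxPoints(cv2.minAreaRect(W)).round(3).tolist())
# microscope guesses
print('foot side',ray(b,378,335,0.016),'coltop side',ray(b,381,301,.15))
print('jar',ray(a,201,236,.07),'box',ray(a,210,166,.032),'dish',ray(a,435,152,.0))
E
```

```text
[81 82 76] [125 123 121] [131 131 120] [95 93 91]
(363, 792, 3)
top 4189.0 ((0.573590099811554, 0.09817688912153244), (0.3083231449127197, 0.148344025015831), 77.79961395263672) [[0.4690000116825104, -0.03700000047683716], [0.6140000224113464, -0.06800000369548798], [0.6790000200271606, 0.2329999953508377], [0.5339999794960022, 0.26499998569488525]]
side 3811.5 ((0.5721736550331116, 0.0993780866265297), (0.3018072247505188, 0.14778092503547668), 77.50382995605469) [[0.46700000762939453, -0.03200000151991844], [0.6119999885559082, -0.06400000303983688], [0.6769999861717224, 0.23100000619888306], [0.5329999923706055, 0.2630000114440918]]
foot side [ 0.49610598 -0.36482206  0.016     ] coltop side [ 0.49704152 -0.36062181  0.15      ]
jar [0.46828797 0.40648632 0.07      ] box [0.70303068 0.39283456 0.032     ] dish [ 0.74069184 -0.37437544  0.        ]
```

View pics/c1.png

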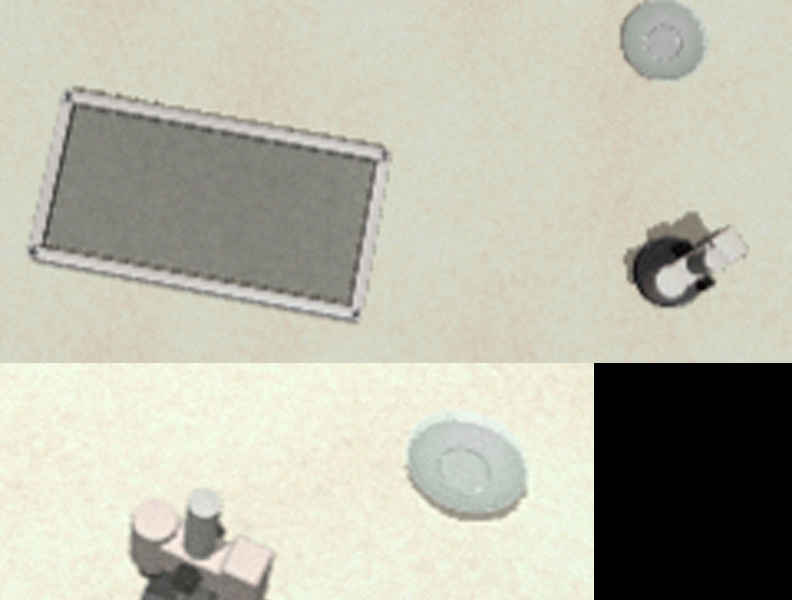

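The enhanced crop shows the panel cleanly. In it the microscope foot's centre is at top pixel (437.4,222.1) and the column top at side pixel (381.8,300.6). Tube and lamp lie along the direction from lamp (728,245) to tube (672,280) in the crop, so the knob axis is at roughly 32° in world. Panel centre is about (0.573, 0.099), with its long axis at 77.65°. I'm moving above its middle with the fingers shut.

>>> drive_tool(targets=[[[0.674,-0.85,0,0,0,0.1,0],[0.674,-0.85,0,0,0,0.1,0],[0.674,-0.85,0,0,0,0.1,0],[0.674,-0.85,0,0,0,0.1,0],[0.674,-0.85,0,0,0,0.1,0],[0.674,-0.85,0,0,0,0.1,0],[0.674,-0.85,0,0,0,0.1,0],[0.674,-0.85,0,0,0,0.1,0],[0.674,-0.85,0,0,0,0.1,0]]])

```text
time_s: 0.95
position: [0.4056, 0.3106, 0.2312]
ee_rot: [0.78, 0.626, -0.0, -0.0]
wrist_force: [0.3, -0.0, -0.0]
grip_width: -0.0002
```

>>> drive_tool(targets=[[[0.674,-0.85,0,0,0,0,0],[0.674,-0.85,0,0,0,0,0],[0.674,-0.85,0,0,0,0,0],[0.674,-0.85,0,0,0,0,0],[0.674,-0.85,0,0,0,0,0],[0.674,-0.85,0,0,0,0,0],[0.674,-0.85,0,0,0,0,0],[0.674,-0.85,0,0,0,0,0],[0.674,-0.85,-0.4,0,0,0,0],[0.674,-0.85,-0.4,0,0,0,0]]])

```text
time_s: 1.78
position: [0.5761, 0.1009, 0.1498]
ee_rot: [0.779, 0.628, 0.004, 0.002]
wrist_force: [0.2, 0.7, -1.0]
grip_width: 0.0003
```

```bash
python3 - <<'E'
from h import *
a=cam('top');b=cam('side')
print('foot top',ray(a,437.4,222.1,.016),'col side',ray(b,381.8,300.6,.15),'coltop px exp',proj(a,(.498,-.361,.15)))
s=r.sense();print(s['time_s'],s['position'],s['ee_rot'],s['wrist_force'],s['joint_pos'],s['grip_width'])
E
```

```text
foot top [ 0.49663826 -0.36107954  0.016     ] col side [ 0.49900253 -0.36073752  0.15      ] coltop px exp (np.float64(450.70535521678744), np.float64(218.0066219807825))
1.8833 [0.56689854 0.10034022 0.14176047] [ 0.77823743  0.62792445 -0.00609442 -0.00449984] [-2.3570607  -0.11296849 -0.70851017] [ 1.01246407e-01  3.95448490e-01  1.61426638e+00  9.69224197e-04
  1.14700363e+00 -1.25697209e+00] 0.0004228853063982778
```

>>> drive_tool(targets=[[[0,0,-0.12,0,0,0,0],[0,0,-0.2,0,0,0,0],[0,0,-0.25,0,0,0,0],[0,0,-0.26,0,0,0,0],[0,0,-0.26,0,0,0,0],[0,0,-0.26,0,0,0,0]]])

```text
time_s: 2.38
position: [0.5745, 0.1002, 0.0847]
ee_rot: [0.778, 0.628, 0.001, 0.001]
wrist_force: [-0.1, -0.4, 0.0]
grip_width: 0.0
```

>>> drive_tool(targets=[[[0,0,-0.008,0,0,0,0],[0,0,-0.016,0,0,0,0],[0,0,-0.024,0,0,0,0],[0,0,-0.028,0,0,0,0],[0,0,-0.028,0,0,0,0],[0,0,-0.028,0,0,0,0]]])

```text
time_s: 2.88
position: [0.5734, 0.099, 0.076]
ee_rot: [0.779, 0.627, -0.0, -0.0]
wrist_force: [0.0, -0.6, -1.3]
grip_width: 0.0001
```

>>> drive_tool(targets=[[[0,0,-0.02,0,0,0,0],[0,0,-0.04,0,0,0,0],[0,0,-0.05,0,0,0,0],[0,0,-0.05,0,0,0,0],[0,0,-0.05,0,0,0,0],[0,0,-0.05,0,0,0,0]]])

```text
time_s: 3.38
position: [0.5735, 0.0991, 0.0633]
ee_rot: [0.779, 0.627, -0.0, -0.0]
wrist_force: [-1.0, 0.1, -0.1]
grip_width: -0.0003
```

>>> drive_tool(targets=[[[0,0,-0.008,0,0,0,0],[0,0,-0.016,0,0,0,0],[0,0,-0.02,0,0,0,0],[0,0,-0.02,0,0,0,0],[0,0,-0.02,0,0,0,0]]])

```text
time_s: 3.8
position: [0.5738, 0.0992, 0.0589]
ee_rot: [0.779, 0.627, 0.0, 0.0]
wrist_force: [-1.0, 0.2, 4.1]
grip_width: -0.0002
```

>>> drive_tool(targets=[[[0,0,-0.004,0,0,0,0],[0,0,-0.006,0,0,0,0],[0,0,-0.006,0,0,0,0],[0,0,-0.006,0,0,0,0]]])

```text
time_s: 4.13
position: [0.5739, 0.0993, 0.0579]
ee_rot: [0.779, 0.627, 0.001, 0.0]
wrist_force: [-1.1, 1.3, 7.6]
grip_width: 0.0002
```

```bash
python3 - <<'E'
from h import *
F=[];Z=[];T=[]
for i in range(4):
    s=r.sense();F.append(s['wrist_force']);Z.append(s['position'][2]);T.append(s['torque']);cam('top')
print(np.mean(F,0),np.mean(Z),np.mean(T,0),s['time_s'])
E
```

```text
[-1.24777865  1.18464601  7.87931203] 0.05788204532658458 [ 0.08355235  0.20045382 -0.01521356] 4.2833
```

>>> drive_tool(targets=[[[0,0,0.02,0,0,0,0],[0,0,0.024,0,0,0,0],[0.017,0.078,0.024,0,0,0,0],[0.034,0.156,0.024,0,0,0,0],[0.034,0.156,0.024,0,0,0,0],[0.034,0.156,0.012,0,0,0,0],[0.034,0.156,0,0,0,0,0],[0.034,0.156,0,0,0,0,0],[0.034,0.156,0,0,0,0,0],[0.034,0.156,0,0,0,0,0]]])

```text
time_s: 5.17
position: [0.5821, 0.1381, 0.0573]
ee_rot: [0.779, 0.627, 0.0, -0.0]
wrist_force: [0.1, 4.2, 4.7]
grip_width: -0.0002
```

```bash
cat >> h.py <<'E'
def avg(n=4):
    F=[];Z=[];T=[]
    for i in range(n):
        s=r.sense();F.append(s['wrist_force']);Z.append(s['position']);T.append(s['torque']);cam('top')
    print('F',np.mean(F,0).round(2),'P',np.mean(Z,0).round(4),'T',np.mean(T,0).round(3),s['time_s'])
E
python3 -c "
from h import *
avg()"
```

```text
F [-0.24  3.92  4.37] P [0.5821 0.1381 0.0573] T [ 0.633  0.023 -0.015] 5.3167
```

>>> drive_tool(targets=[[[0,0,0.02,0,0,0,0],[0,0,0.024,0,0,0,0],[-0.034,-0.156,0.024,0,0,0,0],[-0.051,-0.234,0.024,0,0,0,0],[-0.068,-0.312,0.024,0,0,0,0],[-0.068,-0.312,0.012,0,0,0,0],[-0.068,-0.312,0,0,0,0,0],[-0.068,-0.312,0,0,0,0,0],[-0.068,-0.312,0,0,0,0,0],[-0.068,-0.312,0,0,0,0,0]]])

```text
time_s: 6.2
position: [0.5641, 0.0581, 0.0578]
ee_rot: [0.778, 0.628, -0.002, 0.001]
wrist_force: [-3.3, -8.3, 11.7]
grip_width: 0.0001
```

```bash
python3 -c "
from h import *
avg()"
```

```text
F [-4.06 -8.26 11.73] P [0.5641 0.0582 0.0578] T [-1.455  0.704 -0.008] 6.35
```

>>> drive_tool(targets=[[[0,0,0.024,0,0,0,0],[0,0,0.032,0,0,0,0],[-0.017,-0.078,0.032,0,0,0,0],[-0.017,-0.078,0.032,0,0,0,0],[-0.017,-0.078,0.032,0,0,0,0],[-0.017,-0.078,0.024,0,0,0,0],[-0.017,-0.078,0.016,0,0,0,0],[-0.017,-0.078,0.008,0,0,0,0],[-0.017,-0.078,0.0,0,0,0,0],[-0.017,-0.078,0,0,0,0,0]]])

```text
time_s: 7.23
position: [0.5609, 0.0411, 0.0575]
ee_rot: [0.779, 0.628, 0.0, -0.0]
wrist_force: [-2.5, 0.9, 10.2]
grip_width: -0.0002
```

```bash
python3 -c "
from h import *
avg()"
```

```text
F [-2.04  0.4   9.36] P [0.5609 0.0412 0.0576] T [0.114 0.378 0.017] 7.3833
```

>>> drive_tool(targets=[[[0,0,0.024,0,0,0,0],[0,0,0.032,0,0,0,0],[0.017,0.078,0.032,0,0,0,0],[0.017,0.078,0.032,0,0,0,0],[0.017,0.078,0.032,0,0,0,0],[0.017,0.078,0.024,0,0,0,0],[0.017,0.078,0.016,0,0,0,0],[0.017,0.078,0.008,0,0,0,0],[0.017,0.078,0.0,0,0,0,0],[0.017,0.078,0,0,0,0,0]]])

```text
time_s: 8.27
position: [0.5646, 0.0597, 0.0577]
ee_rot: [0.779, 0.627, -0.0, -0.0]
wrist_force: [-3.8, 0.2, 11.3]
grip_width: -0.0006
```

```bash
python3 -c "
from h import *
avg()"
```

```text
F [-2.65 -0.23 10.57] P [0.5647 0.0597 0.0579] T [ 0.015  0.536 -0.009] 8.4167
```

>>> drive_tool(targets=[[[0,0,0.024,0,0,0,0],[0,0,0.032,0,0,0,0],[0.017,0.078,0.032,0,0,0,0],[0.017,0.078,0.032,0,0,0,0],[0.017,0.078,0.032,0,0,0,0],[0.017,0.078,0.024,0,0,0,0],[0.017,0.078,0.016,0,0,0,0],[0.017,0.078,0.008,0,0,0,0],[0.017,0.078,0.0,0,0,0,0],[0.017,0.078,0,0,0,0,0]]])

```text
time_s: 9.3
position: [0.5689, 0.0792, 0.0577]
ee_rot: [0.779, 0.627, -0.0, -0.0]
wrist_force: [-2.3, 0.6, 11.9]
grip_width: 0.0001
```

```bash
python3 -c "
from h import *
avg()"
```

```text
F [-3.07  0.34 11.09] P [0.5689 0.0792 0.0579] T [-0.046  0.522  0.025] 9.45
```

>>> drive_tool(targets=[[[0,0,0.024,0,0,0,0],[0,0,0.032,0,0,0,0],[-0.034,-0.155,0.032,0,0,0,0],[-0.067,-0.305,0.032,0,0,0,0],[-0.067,-0.305,0.032,0,0,0,0],[-0.067,-0.305,0.032,0,0,0,0],[-0.067,-0.305,0.018,0,0,0,0],[-0.067,-0.305,0.006,0,0,0,0],[-0.067,-0.305,-0.008,0,0,0,0],[-0.067,-0.305,-0.008,0,0,0,0]]])

```text
time_s: 10.33
position: [0.553, 0.0036, 0.055]
ee_rot: [0.778, 0.628, -0.0, 0.001]
wrist_force: [-1.7, -3.7, 9.3]
grip_width: 0.0004
```

```bash
python3 -c "
from h import *
avg()"
```

```text
F [-1.54 -3.62  8.71] P [0.553  0.0036 0.0553] T [-0.533  0.293  0.003] 10.4833
```

>>> drive_tool(targets=[[[0,0,0.024,0,0,0,0],[0,0,0.04,0,0,0,0],[0.034,0.155,0.04,0,0,0,0],[0.067,0.305,0.04,0,0,0,0],[0.1,0.45,0.04,0,0,0,0],[0.118,0.54,0.04,0,0,0,0],[0.118,0.54,0.04,0,0,0,0],[0.118,0.54,0.02,0,0,0,0],[0.118,0.54,0.0,0,0,0,0],[0.118,0.54,0,0,0,0,0]]])

```text
time_s: 11.37
position: [0.5823, 0.1396, 0.0549]
ee_rot: [0.779, 0.627, 0.001, -0.001]
wrist_force: [-0.7, 7.2, 8.8]
grip_width: -0.0002
```

```bash
python3 -c "
from h import *
avg()"
```

```text
F [-0.52  6.73  7.9 ] P [0.5823 0.1394 0.0553] T [1.101e+00 1.440e-01 1.000e-03] 11.5167
```

>>> drive_tool(targets=[[[0,0,0.024,0,0,0,0],[0,0,0.04,0,0,0,0],[-0.031,-0.141,0.04,0,0,0,0],[-0.061,-0.281,0.04,0,0,0,0],[-0.061,-0.281,0.04,0,0,0,0],[-0.061,-0.281,0.04,0,0,0,0],[-0.061,-0.281,0.03,0,0,0,0],[-0.061,-0.281,0.02,0,0,0,0],[-0.061,-0.281,0.012,0,0,0,0],[-0.061,-0.281,0.012,0,0,0,0]]])

```text
time_s: 12.4
position: [0.567, 0.0684, 0.0583]
ee_rot: [0.778, 0.628, -0.0, 0.0]
wrist_force: [-1.3, -2.7, 8.3]
grip_width: 0.0003
```

```bash
python3 -c "
from h import *
avg(8)"
```

```text
F [-1.71 -2.98  7.84] P [0.567  0.0684 0.0585] T [-0.488  0.286 -0.01 ] 12.75
```

>>> drive_tool(targets=[[[0,0,0,0,0,0,0],[0,0,0,0,0,0,0],[0,0,0,0,0,0,0],[0,0,0,0,0,0,0],[0,0,0,0,0,0,0],[0,0,0,0,0,0,0],[0,0,0,0,0,0,0],[0,0,0,0,0,0,0],[0,0,0,0,0,0,0]]])

```text
time_s: 13.55
position: [0.567, 0.0684, 0.0586]
ee_rot: [0.778, 0.628, -0.0, 0.001]
wrist_force: [-1.4, -2.9, 8.2]
grip_width: 0.0002
```

```bash
python3 -c "
from h import *
avg()"
```

```text
F [-1.78 -3.41  7.05] P [0.567  0.0684 0.0586] T [-0.49   0.286 -0.043] 13.7
```

>>> drive_tool(targets=[[[0,0,0.04,0,0,0,0],[0,0,0.2,0,0,-0.05,0.5],[0,0,0.36,0,0,-0.1,0.8],[-0.1,-0.2,0.5,0,0,-0.15,0.8],[-0.14,-0.4,0.6,0,0,-0.2,0.8],[-0.14,-0.6,0.6,0,0,-0.2,0.8],[-0.14,-0.8,0.6,0,0,-0.2,0.8],[-0.14,-0.86,0.6,0,0,-0.2,0.8],[-0.14,-0.86,0.6,0,0,-0.2,0.8]]])

```text
time_s: 14.5
position: [0.5321, -0.1499, 0.2093]
ee_rot: [0.892, 0.452, 0.0, 0.001]
wrist_force: [-0.1, -0.9, 0.5]
grip_width: 0.0685
```

>>> drive_tool(targets=[[[-0.04,-0.16,0,0,0,-0.05,0.8],[-0.07,-0.32,0,0,0,-0.1,0.8],[-0.1,-0.48,0,0,0,-0.15,0.8],[-0.14,-0.62,0,0,0,-0.18,0.8],[-0.14,-0.76,0,0,0,-0.18,0.8],[-0.14,-0.84,0,0,0,-0.18,0.8],[-0.14,-0.86,0,0,0,-0.18,0.8],[-0.14,-0.86,0,0,0,-0.18,0.8],[-0.14,-0.86,0,0,0,-0.18,0.8]]])

```text
time_s: 15.25
position: [0.4968, -0.3606, 0.2077]
ee_rot: [0.961, 0.277, -0.0, -0.001]
wrist_force: [0.4, 0.4, -0.9]
grip_width: 0.0682
```

```bash
python3 - <<'E'
from h import *
b=cam('side');a=cam('top');b=cam('side')
s=r.sense();print(s['time_s'],s['position'],s['ee_rot'],s['joint_pos'],s['grip_width'],s['wrist_force'])
B=cv2.resize(b['pixels'][240:370,300:470],None,fx=4.5,fy=4.5,interpolation=cv2.INTER_CUBIC)[:,:,::-1]
cv2.imwrite('pics/c2.png',cv2.convertScaleAbs(B,alpha=1.5)); print(proj(b,s['position']))
E
```

```text
15.4 [ 0.49692308 -0.3599594   0.20800885] [ 9.60716300e-01  2.77531872e-01 -5.45204225e-05 -4.98742584e-04] [-6.96011818e-01  3.78048843e-01  1.45598183e+00  4.84082746e-04
  1.30844987e+00 -1.25858585e+00] 0.06834196006388664 [-0.53540723 -0.16122869  0.75838294]
(np.float64(382.60966155158206), np.float64(284.8197343302055))
```

View pics/c2.png

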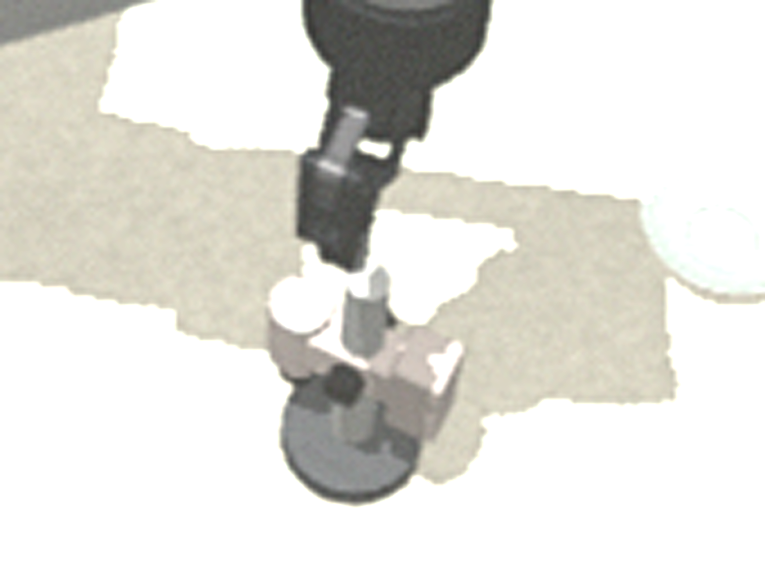

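The crop shows the open gripper directly above the column, with its tip at (345,260) and the column top at (368,280). The fingers straddle along the knob axis, so I'm descending to grip.

>>> drive_tool(targets=[[[0,-0.002,-0.1,0,0,0,0.8],[0,-0.002,-0.2,0,0,0,0.8],[0,-0.002,-0.28,0,0,0,0.8],[0,-0.002,-0.34,0,0,0,0.8],[0,-0.002,-0.366,0,0,0,0.8],[0,-0.002,-0.366,0,0,0,0.8],[0,-0.002,-0.366,0,0,0,0.8]]])

```text
time_s: 15.98
position: [0.4972, -0.3617, 0.1169]
ee_rot: [0.961, 0.277, 0.0, 0.0]
wrist_force: [0.2, -0.6, -0.7]
grip_width: 0.0682
```

>>> drive_tool(targets=[[[0,0,0,0,0,0,0.4],[0,0,0,0,0,0,0.3],[0,0,0,0,0,0,0.2],[0,0,0,0,0,0,0.1],[0,0,0,0,0,0,0],[0,0,0,0,0,0,0],[0,0,0,0,0,0,0],[0,0,0,0,0,0,0]]], squeeze=60)

```text
time_s: 16.65
position: [0.4973, -0.3627, 0.1177]
ee_rot: [0.961, 0.277, 0.001, 0.001]
wrist_force: [0.8, 1.7, 5.3]
grip_width: 0.0208
```

>>> drive_tool(targets=[[[0,0,0.02,0,0,0,0],[0,0,0.06,0,0,0,0],[0,0,0.14,0,0,0,0],[0,0,0.24,0,0,0,0],[0,0,0.36,0,0,0,0],[0,0,0.44,0,0,0,0],[0,0,0.48,0,0,0,0],[0,0,0.48,0,0,0,0],[0,0,0.48,0,0,0,0]]])

```text
time_s: 17.4
position: [0.4961, -0.362, 0.2357]
ee_rot: [0.961, 0.277, -0.0, -0.001]
wrist_force: [-1.0, 0.1, -8.7]
grip_width: 0.0205
```

```bash
python3 - <<'E'
from h import *
avg(); b=cam('side')
B=cv2.resize(b['pixels'][200:350,290:480],None,fx=4,fy=4,interpolation=cv2.INTER_CUBIC)[:,:,::-1]
cv2.imwrite('pics/c3.png',cv2.convertScaleAbs(B,alpha=1.5)); print(r.sense()['grip_width'])
E
```

```text
F [-0.57 -0.41 -8.55] P [ 0.4955 -0.3615  0.2345] T [ 0.011  0.029 -0.035] 17.55
0.020249005563320956
```

View pics/c3.png

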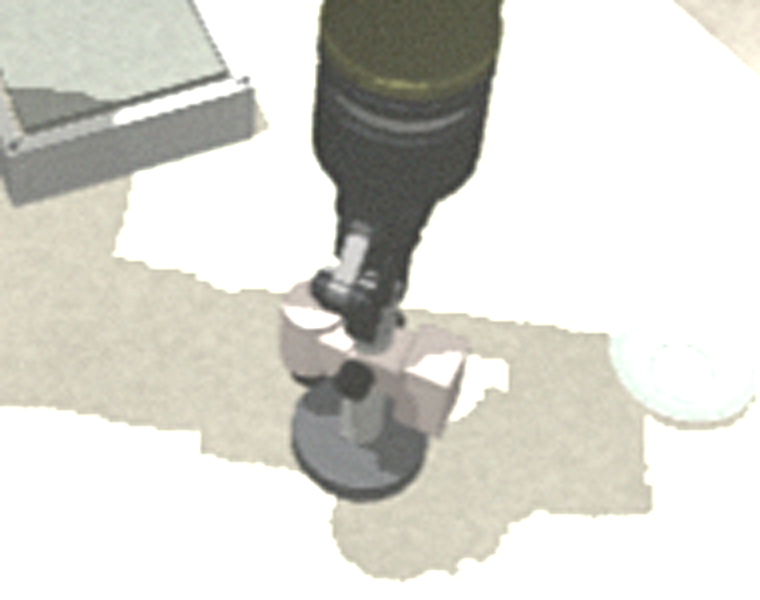

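The crop shows the microscope lifted clear and upright, gripped on the bare column at (375,330). Wrist load is 8.5 N. I'm carrying it to the rail at about (0.567, 0.069).

>>> drive_tool(targets=[[[0.01,0.05,0,0,0,0,0],[0.03,0.15,0,0,0,0,0],[0.05,0.27,0,0,0,0,0],[0.07,0.39,0,0,0,0,0],[0.085,0.51,0,0,0,0,0],[0.1,0.62,0,0,0,0,0],[0.12,0.72,0,0,0,0,0],[0.135,0.8,0,0,0,0,0],[0.143,0.85,0,0,0,0,0],[0.143,0.862,0,0,0,0,0]]])

```text
time_s: 18.48
position: [0.5324, -0.144, 0.2361]
ee_rot: [0.961, 0.278, -0.0, -0.001]
wrist_force: [-0.6, -0.2, -8.2]
grip_width: 0.0203
```

>>> drive_tool(targets=[[[0.01,0.05,0,0,0,0,0],[0.03,0.15,0,0,0,0,0],[0.05,0.27,0,0,0,0,0],[0.07,0.39,0,0,0,0,0],[0.085,0.51,0,0,0,0,0],[0.1,0.62,0,0,0,0,0],[0.12,0.72,0,0,0,0,0],[0.135,0.8,0,0,0,0,0],[0.143,0.85,0,0,0,0,0],[0.143,0.862,0,0,0,0,0]]])

```text
time_s: 19.32
position: [0.5689, 0.0704, 0.2363]
ee_rot: [0.961, 0.277, 0.0, -0.0]
wrist_force: [0.5, -0.8, -8.2]
grip_width: 0.0204
```

>>> drive_tool(targets=[[[0,0,-0.02,0,0,0,0],[0,0,-0.04,0,0,0,0],[0,0,-0.06,0,0,0,0],[0,0,-0.08,0,0,0,0],[0,0,-0.1,0,0,0,0],[0,0,-0.1,0,0,0,0],[0,0,-0.1,0,0,0,0],[0,0,-0.1,0,0,0,0]]])

```text
time_s: 19.98
position: [0.5684, 0.0683, 0.2115]
ee_rot: [0.961, 0.276, 0.0, 0.0]
wrist_force: [0.2, -0.1, -8.1]
grip_width: 0.0202
```

```bash
python3 - <<'E'
from h import *
avg(); s=r.sense(); print(s['ee_rot'],s['grip_width'])
b=cam('side');a=cam('top')
B=cv2.resize(b['pixels'][110:260,230:380],None,fx=4,fy=4,interpolation=cv2.INTER_CUBIC)[:,:,::-1]
cv2.imwrite('pics/c4.png',cv2.convertScaleAbs(B,alpha=1.5))
for P in((.567,.069,.085),(.567,.069,.101)): u,v=proj(b,P);print((u-230)*4,(v-110)*4)
E
```

```text
F [ 0.01  0.25 -8.03] P [0.5685 0.0685 0.2118] T [ 0.024  0.008 -0.027] 20.1333
[9.60967543e-01 2.76660837e-01 3.93013297e-04 9.34674184e-05] 0.02046968200466717
306.64187812178307 309.58073044795697
305.60602608250383 292.8292164396938
```

View pics/c4.png

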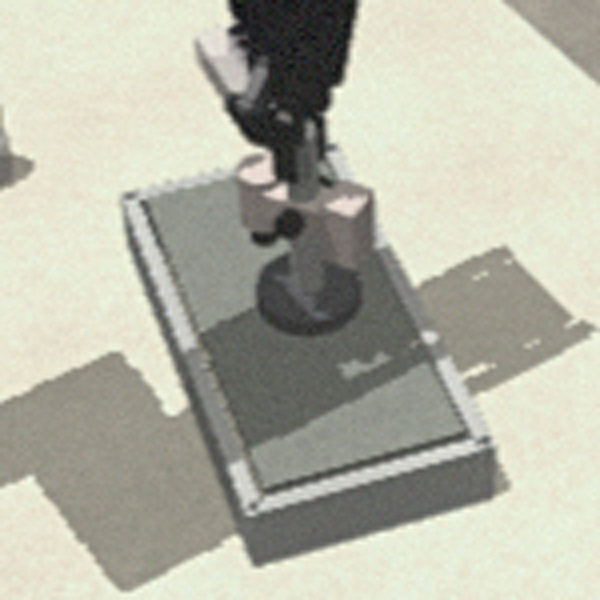

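The crop shows the microscope upright above the panel, its foot-top ellipse centred near crop (310,290). I'll check that offset and lower in steps.

```bash
python3 - <<'E'
from h import *
b=cam('side');a=cam('top')
im=cv2.cvtColor(b['pixels'],cv2.COLOR_RGB2GRAY)
for z in(.105,.11): print(z,ray(b,230+310/4,110+290/4,z))
m=(cv2.GaussianBlur(im,(3,3),0)<48).astype(np.uint8)[110+60:110+90,230+55:230+100]
ys,xs=np.nonzero(m);print(xs.min()+285,xs.max()+285,ys.min()+170,ys.max()+170)
for row in range(178,198,2): print(row,im[row,288:328:2])
E
```

```text
0.105 [0.56896041 0.06611335 0.105     ]
0.11 [0.56653587 0.06155771 0.11      ]
294 319 170 193
178 [101  96 101  84  41  47  46  57  67  62  63  58  43  46  48  48  67  67
  67  59]
180 [100  99 101  67  43  46  50  66  69  62  64  58  46  46  47  47  55  69
  68  61]
182 [ 98  99 102  54  47  45  43  64  67  64  64  49  43  48  46  42  56  65
  63  66]
184 [ 97 100 101  60  47  45  45  48  59  65  59  43  48  49  47  44  53  64
  67  64]
186 [96 95 96 47 45 45 46 49 48 67 58 43 50 42 48 39 55 67 68 65]
188 [94 71 64 62 34 43 48 46 43 49 61 67 45 42 37 39 66 63 66 67]
190 [63 64 67 66 52 41 35 38 44 40 40 31 43 40 45 63 62 66 65 68]
192 [65 64 67 66 69 62 40 39 37 40 40 36 43 50 68 69 64 69 65 69]
194 [62 63 67 67 64 65 66 65 57 60 62 69 65 64 62 65 67 67 64 65]
196 [68 64 68 64 61 62 64 62 67 66 62 65 61 67 67 66 66 63 61 65]
```

>>> drive_tool(targets=[[[0,0,-0.02,0,0,0,0],[0,0,-0.04,0,0,0,0],[0,0,-0.06,0,0,0,0],[0,0,-0.08,0,0,0,0],[0,0,-0.1,0,0,0,0],[0,0,-0.1,0,0,0,0],[0,0,-0.1,0,0,0,0]]])

```text
time_s: 20.97
position: [0.5677, 0.0686, 0.1857]
ee_rot: [0.961, 0.277, -0.001, -0.0]
wrist_force: [-0.1, -1.6, -7.9]
grip_width: 0.0207
```

>>> drive_tool(targets=[[[0,0.006,-0.006,0,0,0,0],[0,0.006,-0.012,0,0,0,0],[0,0.006,-0.018,0,0,0,0],[0,0.006,-0.024,0,0,0,0],[0,0.006,-0.028,0,0,0,0],[0,0.006,-0.028,0,0,0,0],[0,0.006,-0.028,0,0,0,0]]])

```text
time_s: 21.55
position: [0.5682, 0.0701, 0.1794]
ee_rot: [0.961, 0.277, -0.0, -0.0]
wrist_force: [0.4, 0.3, -7.0]
grip_width: 0.0205
```

```bash
python3 -c "
from h import *
avg()"
```

```text
F [ 0.13  0.27 -7.42] P [0.5683 0.0701 0.1795] T [ 0.005 -0.027 -0.002] 21.7
```

>>> drive_tool(targets=[[[0,0,-0.004,0,0,0,0],[0,0,-0.008,0,0,0,0],[0,0,-0.008,0,0,0,0],[0,0,-0.008,0,0,0,0]]])

```text
time_s: 22.08
position: [0.5682, 0.0701, 0.1774]
ee_rot: [0.961, 0.277, -0.0, 0.0]
wrist_force: [0.5, 0.1, -7.8]
grip_width: 0.0204
```

```bash
python3 -c "
from h import *
avg()"
```

```text
F [ 0.24  0.14 -7.86] P [0.5682 0.0701 0.1774] T [-0.024 -0.014 -0.022] 22.2333
```

>>> drive_tool(targets=[[[0,0,-0.003,0,0,0,0],[0,0,-0.006,0,0,0,0],[0,0,-0.006,0,0,0,0],[0,0,-0.006,0,0,0,0]]])

```text
time_s: 22.62
position: [0.5683, 0.0701, 0.1765]
ee_rot: [0.961, 0.277, 0.0, 0.0]
wrist_force: [-1.3, -0.1, -2.4]
grip_width: 0.0206
```

```bash
python3 -c "
from h import *
avg()"
```

```text
F [-0.87 -0.02 -2.58] P [0.5683 0.0701 0.1765] T [-0.076  0.274 -0.033] 22.7667
```

>>> drive_tool(targets=[[[0,0,-0.002,0,0,0,0],[0,0,-0.004,0,0,0,0],[0,0,-0.004,0,0,0,0],[0,0,-0.004,0,0,0,0]]])

```text
time_s: 23.15
position: [0.5685, 0.0701, 0.1756]
ee_rot: [0.961, 0.277, 0.0, 0.0]
wrist_force: [-2.2, -0.7, 3.2]
grip_width: 0.0204
```

```bash
python3 -c "
from h import *
avg()"
```

```text
F [-2.54 -0.44  3.36] P [0.5685 0.0701 0.1755] T [-0.104  0.467 -0.016] 23.3
```

>>> drive_tool(targets=[[[0,0,0.002,0,0,0,0],[0,0,0.002,0,0,0,0.2],[0,0,0.002,0,0,0,0.27],[0,0,0.002,0,0,0,0.32],[0,0,0.002,0,0,0,0.4],[0,0,0.002,0,0,0,0.5],[0,0,0.002,0,0,0,0.65],[0,0,0.002,0,0,0,0.8],[0,0,0.002,0,0,0,0.8],[0,0,0.002,0,0,0,0.8]]], squeeze=20)

```text
time_s: 24.18
position: [0.5683, 0.0701, 0.1755]
ee_rot: [0.961, 0.277, 0.0, 0.0]
wrist_force: [-0.4, 0.1, -1.2]
grip_width: 0.0685
```

>>> drive_tool(targets=[[[0,0,0.05,0,0,0,0.8],[0,0,0.12,0,0,0,0.8],[0,0,0.2,0,0,0,0.8],[0,0,0.3,0,0,0,0.8],[0,0,0.4,0,0,0,0.8],[-0.1,0,0.5,0,0,0,0.8],[-0.25,0,0.5,0,0,0,0.8],[-0.4,0,0.5,0,0,0,0.8],[-0.5,0,0.5,0,0,0,0.8],[-0.5,0,0.5,0,0,0,0.8]]])

```text
time_s: 25.02
position: [0.4373, 0.0702, 0.3006]
ee_rot: [0.961, 0.277, -0.002, -0.0]
wrist_force: [-0.0, 0.1, 0.0]
grip_width: 0.0679
```

```bash
python3 - <<'E'
from h import *
avg(); b=cam('side');a=cam('top')
B=cv2.resize(b['pixels'][110:260,230:380],None,fx=4,fy=4,interpolation=cv2.INTER_CUBIC)[:,:,::-1]
cv2.imwrite('pics/c5.png',cv2.convertScaleAbs(B,alpha=1.5))
for P in((.568,.070,.074),(.568,.070,.208)): u,v=proj(b,P);print((u-230)*4,(v-110)*4)
E
```

```text
F [ 0.69 -0.38  0.14] P [0.4411 0.0702 0.3009] T [ 0.01  -0.006  0.006] 25.1667
307.8637400499322 319.5119867509188
298.76365392155253 171.6046829568911
```

View pics/c5.png

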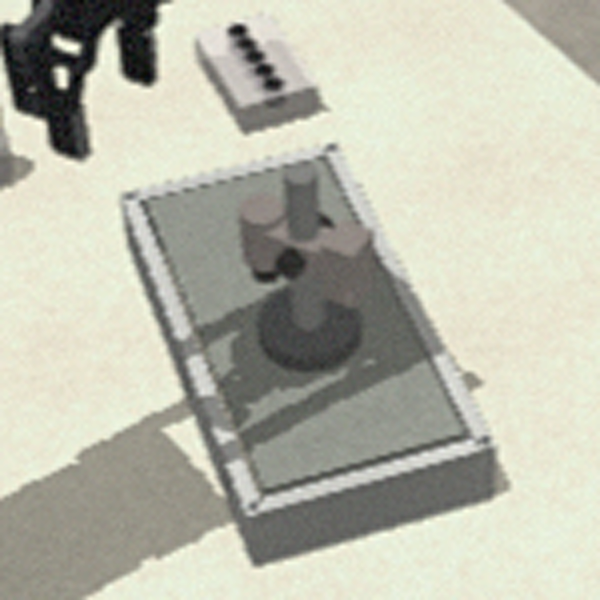

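The final crop shows the microscope standing upright and free, with its column top at (301,172) against (299,172) predicted. The foot-top centre is about (309,323) against (308,320) predicted. The gripper is clear and the bystanders look undisturbed, so I'm handing in.

```bash
python3 -c "
from h import *
s=r.sense();print(s['time_s'],np.abs(s['qvel']).max().round(4))
hand_in()"
```

```text
25.3167 0.0068
the job is handed in; nothing more can be done
```

I found the rail, set the microscope down over it, released it and handed in at 25.3 s. `hand_in()` reports no verdict, so I can't confirm the final judging.

- **Finding the rail:** I pressed at seven probe points along the panel's middle line. The sink and force readings put the rail at about y = -30 mm on the plinth, which is about (0.567, 0.069) in world coordinates.
- **Pressing at the rail:** I held 7–8 N there for over a second. The finger stood at z = 58.5–58.6 mm, which matches what that force should give over the rail. During probing the force went up to about 12 N, above the suggested 8 N but well under the 30 N limit.
- **Placing the microscope:** I gripped it by the column and lifted it; it weighed about 0.8 kg. I lowered it in steps of 1–2 mm and let go with the tool at (0.568, 0.070). The microscope pressed on the panel with about 11 N at most.

**Last checks:** the final picture shows it upright and free on the panel, and the wrist force was back near zero. Column top and foot were within about 1 pixel of where they should appear.

**Disagreements:**
- **Foot position:** before touchdown, the camera put the foot 2–7 mm towards -y of the tool. I shifted the tool about 1.5 mm towards +y as a compromise.
- **Panel tilt:** the camera can't resolve 0.007 rad, so I'm inferring the panel is level. I estimate the foot is within about 5 mm of the rail, inside the 11 mm allowed.

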